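# Wedge the rocking planting crate

### The arm

A 7-joint arm with a two-finger parallel gripper is mounted at the origin on the work surface. World frame = base frame: x ahead of the robot, y to its left, z up, the work surface at z = 0. Lengths are in mm, angles in rad, forces in N, time in s.
With the tool pointing down it reaches from about 425 to 875 mm from the base axis. Payload 4.7 kg.
Tool frame: the origin (TCP) lies at the very end of the fingers, on their centre line; the grasp point (between the pads) lies manip.grip_depth behind it (manip.grip_depth is the distance from the TCP to the grasp point, in mm); z points along the fingers, y is the direction in which the jaws open and shut (so a half turn about z gives the same grasp; the last joint's range is limited). The gripper opens to 87 mm and grips with 3 to 60 N. Pads are 19 mm wide; open, the fingers measure 117 mm over their backs; the gripper's body (75 mm by 190 mm) begins 51 mm behind the grasp point.
Start: joints at [-1.122, 0.321, -0.07, 1.45, 0.023, 1.371, -0.057], TCP at [273.828, 589.529, 222.587] pointing down, gripper open.
Joint ranges: [-2.86, 2.86], [-0.3, 2.09], [-1.38, 1.24], [0.06, 2.45], [-1.56, 4.7], [0.09, 2.05], [-2.69, 2.69]. Speed limits (rad/s): [2.57, 2.57, 3.14, 3.14, 3.14, 3.14, 3.14].

### API

Orientations are given as a unit quaternion [w, x, y, z].
In Python, from station import manip gives the robot as it stands.
- The arm moves only by the shell command python3 -m creep 'ROWS' [FORCE]. ROWS is text: rows parted by semicolons, each of 7 numbers parted by spaces: the turn, a rotation vector about the tool's x, y, z in rad, then the shift along the tool's x, y, z in m, then the opening, from -1 (shut) to 1 (fully open), so that 0 is half open. A call has 1 to 10 rows; each row shifts and turns the commanded pose from where the row before left it, along the tool's axes as they then stand; what a row does not reach is not made up. A row lasts 1/8 s, in which the tool goes at most 62.5 mm and 10.7 degrees, less where a joint would pass 70% of its speed; a pose out of reach is approached as far as the arm can. A call is refused whole if a number of a shift passes 0.0625 or a number of a turn 0.188, either way. A call with a gripper value outside its range is refused whole. The fingers move at their own pace and stop on an object; FORCE is the grip in N (left out, the last holds). Time passes only in rows, so rows that do not move let the fingers close. It gives the time, the measured TCP pose, the force and the opening at its end, in the units of the state.
- manip.read_state(): the state, without advancing time (a new reading comes with each control period).
- manip.get_image(name): name is "side" or "top" or "wrist"; returns the picture (384x512x3 uint8, blue, green, red); there is no depth.
- manip.camera_params(name): a dict with "K" (3x3 intrinsics, pixels), "world_from_camera" (4x4, takes a point from camera to world coordinates). Camera axes: x right, y up, looking along -z (the intrinsics and any distortion apply to the point x, -y, -z); pixel columns grow to the right and rows downward; lengths in mm; the calibration is good to about 2 mm. A picture is of the moment at which its call begins: read the wrist's pose just before it. camera_params takes no time and is no camera call; for the wrist camera it gives the pose at the moment of the call.
- manip.job_done(): hands the job in, once; it reports no verdict.
The state is a dict: "t": time; "joints": joint angles; "joint_velocities": joint speeds; "tau": joint torques, N m; "ee_pos": TCP position; "tool_rot": TCP orientation; "ft_force": force on the tool from outside, world axes, zero at the start; "wrist_torque": the same for the moment, N m; "grip_width": finger opening in mm.
Only numpy, scipy, OpenCV 4.12 (cv2) and the standard library are available. Lean on these libraries where they do the work, as an engineer would, in place of code of your own. Each camera call takes 0.05 s, during which the arm holds its last target. There are 200 camera calls.

### The job

The planting crate rocks because its bare steel foot, under the corner with the brass plate, is too short and hangs clear of the table. Push the orange wedge along the table, thin end first, under that foot until it is snug but does not raise the crate, then press down on the brass plate above that foot with a fingertip to make sure that the crate no longer rocks (if it still gives, push the wedge further and press again), and take the hand away. Only push and press: do not lift the wedge or the crate, do not shove the crate about, and leave the tin, the pot and the secateurs where they are.

Things in the scene. Friction and masses are not known exactly. Their poses are not given: they have to be found in the camera images.
- crate: Wooden crate of potted twigs, 240 (x) x 300 (y) mm, 2-3 kg; boards 35 to 120 mm above the table, twigs to 170 mm at its +x, -y end. Origin: table-level point under its centre, z up. Feet at (+-100, +-130) mm: three rubber, and the short steel one at (-100, +130). Level at rest; about 2 to 3 N down on the brass plate rocks it till the short foot lands. It slides if shoved with 8 N or more.
- foot_dome (a point): Centre of the ball (radius 12 mm) that ends the short steel foot, 20 mm inside the crate's corner. The ball's underside hangs 7 to 12 mm above the table with the crate at rest, different each time. The foot is stuck fast in the crate. Axes as the crate's.
- press_plate (a point): Point on top of the brass plate (50 x 50 mm, about 124 mm above the table) on the crate's corner, straight above the short foot: press down here. Axes as the crate's.
- wedge: Loose orange wedge flat on the table, 130 mm long (x), 70 wide (y), 90 g. Origin: centre of its underside, z up. Thin end (3 mm) at x = +65 mm, thick end (26 mm, upright face) at -65. Starts on the crate's +y side, thin end 15 to 45 mm short of the foot, +x along the crate's -y within 0.15 rad and 12 mm. Slides easily; resists steeply once it wedges under the foot; stays where left.
- wedge_back (a point): Centre of the wedge's upright thick end face (70 mm wide, 26 mm high), 13 mm above the table: the place to push. Axes as the wedge's: push towards its +x.
- wedge_face (a point): Middle of the wedge's sloping top face, 14.5 mm above the table; its z axis is normal to the slope, its x axis runs down the slope to the thin end (slope 0.175 rad). The foot rests on the wedge when foot_dome lies 12 mm above this face.
- wax_tin: Bystander: round tin with a yellow band, 56 mm across, 55 mm high; origin at the centre of its underside. Leave alone.
- clay_pot: Bystander: small empty terracotta pot, 72 mm across, 70 mm high; origin at the centre of its underside. Leave alone.
- secateurs: Bystander: red-handled secateurs lying flat, about 145 mm long (its x), 50 mm wide, 16 mm high; origin at the pivot. Leave alone.
Things that resemble listed ones, but are neither listed nor needed, are in the scene too. There is more than one size of the wedge; the job needs the largest.

How it is judged:
By the outcome, as a careful person would: the job done as asked, in the order asked, and still so for the second after the job is handed in, with the robot touching nothing.
It also fails if it takes over 51 s, if anything falls off the work surface, if the arm or the gripper's body presses on something with over 40 N, if the wrist force passes 120 N, or if a joint passes its speed limit or range.

## Working session

There is one attempt and no reset: what is moved stays moved. The work goes in short steps, Python scripts to look and compute and a shell command to move; the robot and the scene stay as the last step left them, time stands still between calls to the robot, and variables do not carry over. Pictures are saved under pics/ and viewed, about 8 in all and at most 12, crops included, and the job is handed in when it is done.

```bash
mkdir -p pics; python3 - <<'E'
from station import manip
import cv2
s=manip.read_state(); print(s['t'],s['ee_pos'],s['tool_rot'],s['grip_width'],s['ft_force'],manip.grip_depth)
for n in ['top','side']:
    cv2.imwrite(f'pics/{n}0.png',manip.get_image(n)); p=manip.camera_params(n); print(n,p)
E
```

```text
0.0 [273.61551677 588.99020991 221.44631747] [-1.38251356e-04  2.15670876e-01  9.76465631e-01 -9.62072197e-04] 87.06085601216301 [ 0.0518269  -0.25689656  0.1390999 ] 18.700000000000003
top {'K': array([[397.96520809,   0.        , 255.30750081],
       [  0.        , 397.96520809, 187.64155043],
       [  0.        ,   0.        ,   1.        ]]), 'world_from_camera': array([[ 1.13528718e-02,  9.80153874e-01, -1.97912850e-01,
         3.85622286e+02],
       [-9.99890148e-01,  9.24158795e-03, -1.15881634e-02,
         9.67801631e+01],
       [-9.52915427e-03,  1.98022668e-01,  9.80151120e-01,
         9.83765671e+02],
       [ 0.00000000e+00,  0.00000000e+00,  0.00000000e+00,
         1.00000000e+00]])}
side {'K': array([[369.65721147,   0.        , 255.37451758],
       [  0.        , 369.65721147, 186.7218295 ],
       [  0.        ,   0.        ,   1.        ]]), 'world_from_camera': array([[ 9.83849018e-01,  1.39109200e-01, -1.12648745e-01,
         4.74447466e+02],
       [-1.78890713e-01,  7.42106982e-01, -6.45968529e-01,
        -3.80257450e+02],
       [-6.26274545e-03,  6.55687317e-01,  7.55006570e-01,
         6.53829977e+02],
       [ 0.00000000e+00,  0.00000000e+00,  0.00000000e+00,
         1.00000000e+00]])}
```

View pics/top0.png

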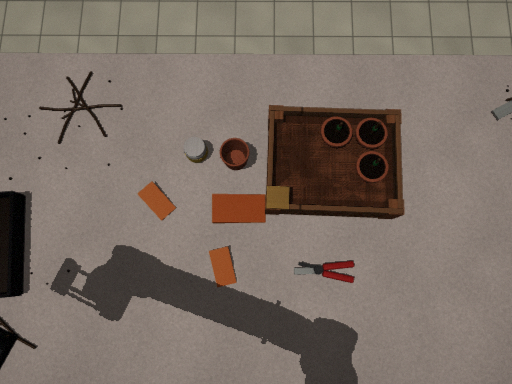

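View pics/side0.png

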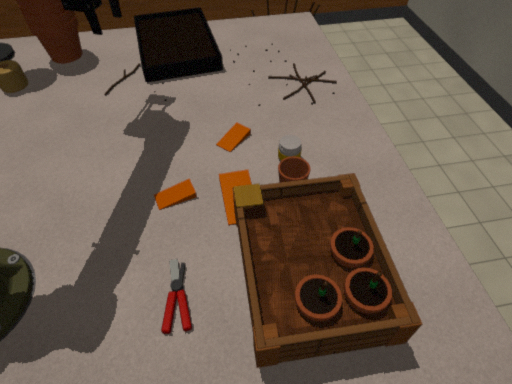

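The three orange candidates in the top view are at (239,208), (157,201) and (222,266). The one at (239,208) is clearly the largest, and it lies by the brass-plate corner (278,197) pointing at the foot, so it fits the description. I'll confirm it in one enlarged crop.

```bash
python3 - <<'E'
import cv2,numpy as np
a=cv2.imread('pics/top0.png')[170:240,200:300]; b=cv2.imread('pics/side0.png')[160:235,205:280]
for n,im in(('top',cv2.imread('pics/top0.png')),('side',cv2.imread('pics/side0.png'))):
    h=cv2.cvtColor(im,cv2.COLOR_BGR2HSV); m=cv2.inRange(h,(4,170,90),(15,255,255))
    m=cv2.morphologyEx(m,cv2.MORPH_OPEN,np.ones((3,3)))
    for c in cv2.findContours(m,0,1)[0]:
        if cv2.contourArea(c)>150: print(n,cv2.contourArea(c),cv2.minAreaRect(c),cv2.approxPolyDP(c,2.5,True).reshape(-1,2).tolist())
a=cv2.resize(a,(800,560),interpolation=3)
b=cv2.resize(b,(600,600),interpolation=3)
cv2.imwrite('pics/c1.png',a);cv2.imwrite('pics/c2.png',b)
E
```

```text
top 643.0 ((222.32130432128906, 266.3656005859375), (36.47451400756836, 19.239303588867188), 76.75948333740234) [[227, 247], [210, 251], [219, 284], [235, 282]]
top 1374.0 ((238.26898193359375, 208.04782104492188), (53.22380828857422, 27.47645378112793), 1.5481576919555664) [[212, 195], [212, 221], [264, 221], [264, 195]]
top 627.5 ((156.38400268554688, 200.2044219970703), (35.603790283203125, 18.879669189453125), 48.012786865234375) [[150, 183], [139, 195], [163, 218], [174, 206]]
side 184.0 ((269.1839904785156, 331.01202392578125), (14.5791654586792, 15.384149551391602), 79.69515228271484) [[275, 323], [261, 327], [264, 339], [277, 337]]
side 151.5 ((400.5, 310.5), (13.0, 15.0), 90.0) [[393, 305], [397, 317], [408, 316], [403, 304]]
side 1591.5 ((318.5, 296.0), (44.0, 47.0), 90.0) [[304, 276], [295, 288], [300, 308], [313, 317], [334, 314], [342, 301], [336, 282], [318, 274]]
side 359.0 ((367.5691223144531, 288.8121643066406), (49.057411193847656, 39.24592971801758), 41.987213134765625) [[347, 275], [346, 292], [358, 306], [374, 310], [384, 307], [389, 301], [391, 289], [386, 279],
[... 200 characters left out ...]
1010742) [[329, 237], [333, 251], [345, 261], [362, 262], [372, 253], [368, 236], [370, 249], [362, 259], [350, 260], [337, 252], [334, 246], [336, 235], [352, 227], [341, 227]]
side 575.5 ((174.130126953125, 193.98629760742188), (16.13831329345703, 39.47679901123047), 65.55604553222656) [[189, 180], [157, 193], [155, 199], [159, 208], [194, 193]]
side 700.0 ((237.77383422851562, 196.41473388671875), (51.147560119628906, 29.865108489990234), 79.04593658447266) [[247, 170], [219, 174], [228, 223], [235, 223], [232, 186], [250, 183]]
side 428.5 ((232.9696502685547, 136.92266845703125), (15.609176635742188, 33.37390899658203), 41.987213134765625) [[248, 128], [235, 124], [217, 145], [231, 150]]
```

View pics/c1.png

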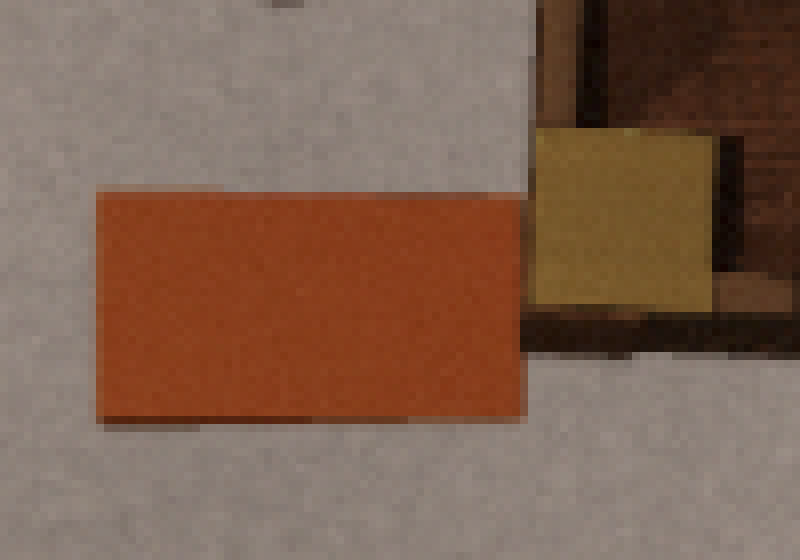

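View pics/c2.png

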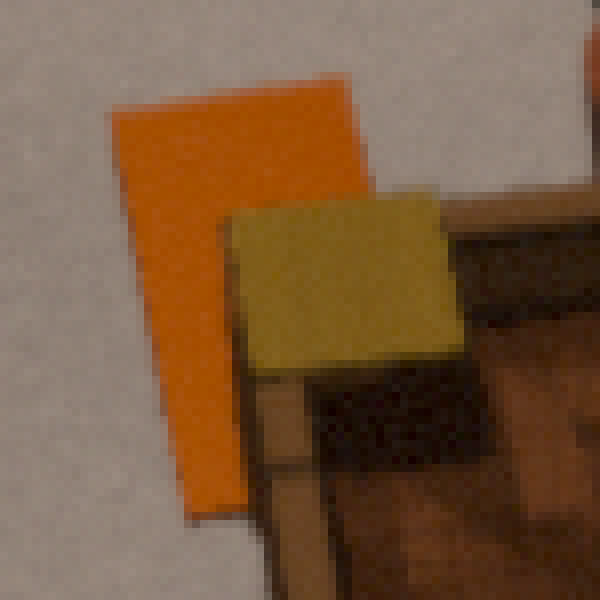

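Crop check: the big wedge spans top-view pixels 212–265 × 194–222, with its thin end near column 265. Beside it the plate spans 267–289 × 186–209. This is the right wedge.

```bash
cat > h.py <<'E'
from station import manip
import numpy as np
def ray(n,uv,z):
    p=manip.camera_params(n);K=p['K'];T=p['world_from_camera']
    d=T[:3,:3]@np.array([(uv[0]-K[0,2])/K[0,0],-(uv[1]-K[1,2])/K[1,1],-1]);o=T[:3,3]
    return (o+d*(z-o[2])/d[2])[:2]
E
python3 - <<'E'
from h import *
np.set_printoptions(precision=1,suppress=True)
f=lambda X,Y,ox,oy:((X+.5)/8-.5+ox,(Y+.5)/8-.5+oy)
for n,o,L in(('top',(200,170),dict(back=[(98,190,26),(97,416,26)],thin=[(523,196,3),(525,422,3)],plate=[(535,128,124),(712,135,124),(712,312,124),(530,304,124)])),
 ('side',(205,160),dict(back=[(350,78,26),(112,115,26)],thin=[(188,520,3)],plate=[(437,190,124),(465,350,124),(255,372,124),(232,213,124)]))):
    for k,v in L.items():
        P=np.array([ray(n,f(x,y,*o),z) for x,y,z in v]); print(n,k,P.tolist() if 0 else P, P.mean(0))
# crate top edge direction, bystanders in top
print([ray('top',p,120) for p in[(269,107),(401,110),(403,215),(268,213)]])
print('tin',ray('top',(196,148),55),'pot',ray('top',(235,153),70),'sec',ray('top',(318,268),8))
s=manip.read_state();from scipy.spatial.transform import Rotation as R
q=s['tool_rot'];print(R.from_quat(np.r_[q[1:],q[0]]).as_matrix(),s['t'])
E
```

```text
top back [[563.8 214.5]
 [494.4 212.6]] [529.1 213.6]
top thin [[567.5  84.1]
 [496.5  83. ]] [532.   83.5]
top plate [[564.1  82.4]
 [562.6  33.7]
 [513.4  33.9]
 [515.1  83.5]] [538.8  58.4]
side back [[561.5 213.2]
 [491.2 211.3]] [526.3 212.2]
side thin [[494.8  81.7]] [494.8  81.7]
side plate [[562.2  80.2]
 [559.4  31.1]
 [511.4  33.6]
 [513.   82. ]] [536.5  56.7]
[array([750.2,  77.5]), array([ 745.1, -225.6]), array([ 502.3, -215.1]), array([503.8,  78.6])]
tin [670.2 253.2] pot [654. 157.] sec [387.3 -44.4]
[[-0.9  0.4 -0. ]
 [ 0.4  0.9 -0. ]
 [-0.  -0.  -1. ]] 0.1
```

```bash
python3 -m creep '0 0 0.159 0 0 0 -1;0 0 0.159 0 0 0 -1;0 0 0.159 0 0 0 -1;0 0 0.159 0 0 0 -1;0 0 0.159 0 0 0 -1;0 0 0.159 0 0 0 -1;0 0 0.159 0 0 0 -1;0 0 0 0 0 0 -1' 10
python3 -m creep '0 0 0 -0.043 0.032 0 -1;0 0 0 -0.043 0.032 0 -1;0 0 0 -0.043 0.032 0 -1;0 0 0 -0.043 0.032 0 -1;0 0 0 -0.043 0.032 0 -1;0 0 0 -0.043 0.032 0 -1;0 0 0 -0.043 0.032 0 -1;0 0 0 -0.043 0.032 0 -1;0 0 0 0 0 0 -1'
```

```text
t: 1.1
ee_pos: [273.7, 589.3, 222.0]
tool_rot: [0.0, 0.698, 0.716, -0.0]
ft_force: [-0.5, 0.4, -0.2]
grip_width: 14.7
t: 2.22
ee_pos: [540.7, 245.4, 222.6]
tool_rot: [0.001, 0.701, 0.713, -0.0]
ft_force: [-1.2, 0.9, -0.5]
grip_width: 0.1
```

```bash
python3 -m creep '0 0 0 0 -0.012 0.03 -1;0 0 0 0.002 0 0.05 -1;0 0 0 0 0 0.05 -1;0 0 0 0 0 0.05 -1;0 0 0 0 0 0.02 -1;0 0 0 0 0 0.012 -1;0 0 0 0 0 0 -1;0 0 0 0 0 0 -1'
python3 - <<'E'
from h import *; import cv2
a=manip.get_image('top')[140:260,180:310]; cv2.imwrite('pics/p1.png',cv2.resize(a,(650,600),interpolation=3))
s=manip.read_state();print(s['ee_pos'],s['ft_force'],s['t'])
E
```

```text
t: 3.22
ee_pos: [527.0, 254.0, 12.3]
tool_rot: [0.0, 0.699, 0.715, 0.002]
ft_force: [0.6, -1.0, 0.4]
grip_width: 0.6
[526.93416444 253.92714759  12.32373206] [-0.06162716 -0.7688803   0.61627355] 3.275
```

View pics/p1.png

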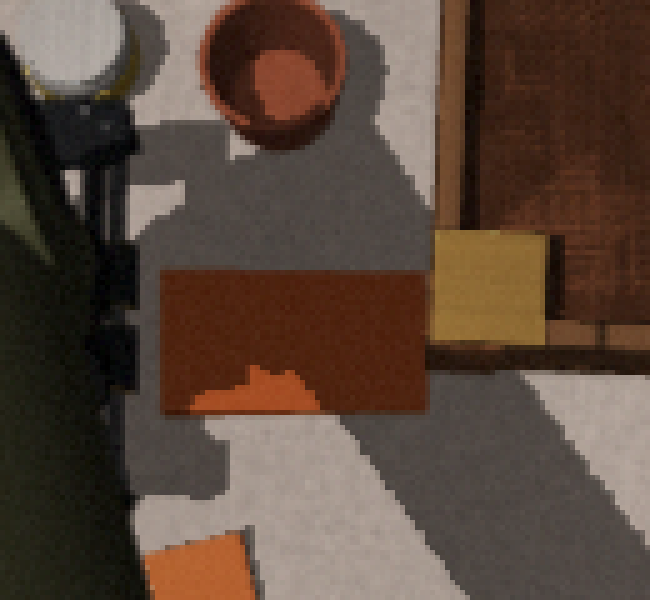

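```bash
python3 -m creep '0 0 0 -0.010 0 0 -1;0 0 0 -0.010 0 0 -1;0 0 0 -0.006 0 0 -1;0 0 0 -0.005 0 0 -1;0 0 0 -0.005 0 0 -1;0 0 0 -0.005 0 0 -1;0 0 0 -0.005 0 0 -1;0 0 0 -0.005 0 0 -1;0 0 0 -0.005 0 0 -1;0 0 0 0 0 0 -1'
python3 -m creep '0 0 0 -0.005 0 0 -1;0 0 0 -0.005 0 0 -1;0 0 0 -0.004 0 0 -1;0 0 0 0 0 0 -1;0 0 0 0 0 0 -1'
python3 - <<'E'
from h import *; import cv2
a=manip.get_image('top')[140:260,180:310]; cv2.imwrite('pics/p2.png',cv2.resize(a,(650,600),interpolation=3))
for i in range(3):
  s=manip.read_state();print(s['ee_pos'],s['ft_force'],s['t'])
E
```

```text
t: 4.53
ee_pos: [526.9, 196.4, 10.5]
tool_rot: [0.0, 0.699, 0.715, -0.0]
ft_force: [-0.5, -0.2, 0.6]
grip_width: 0.8
t: 5.15
ee_pos: [527.3, 183.2, 10.6]
tool_rot: [0.0, 0.699, 0.715, 0.0]
ft_force: [0.1, -0.6, -0.3]
grip_width: 0.7
[527.29152045 183.37552555  10.59339754] [-0.50193431  0.69048973 -0.14264876] 5.2
[527.29152045 183.37552555  10.59339754] [-0.50193431  0.69048973 -0.14264876] 5.2
[527.29152045 183.37552555  10.59339754] [-0.50193431  0.69048973 -0.14264876] 5.2
```

View pics/p2.png

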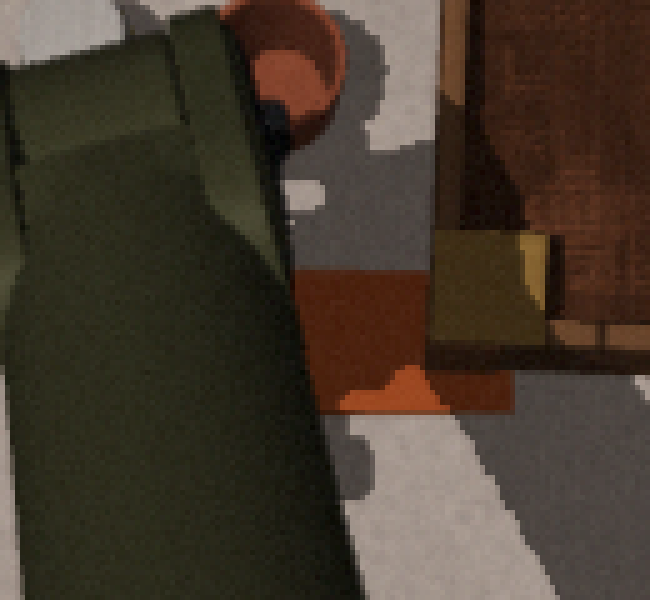

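```bash
cat > f.py <<'E'
from h import *
F=[];P=[]
for i in range(6):
    manip.get_image('wrist'); s=manip.read_state(); F.append(s['ft_force']);P.append(s['ee_pos'])
print('avg F',np.mean(F,0).round(2),'sd',np.std(F,0).round(2),'pos',np.mean(P,0).round(2),round(s['t'],2))
E
python3 f.py; python3 -m creep '0 0 0 -0.002 0 0 -1;0 0 0 -0.001 0 0 -1;0 0 0 0 0 0 -1' |grep xx; python3 f.py; python3 -m creep '0 0 0 -0.002 0 0 -1;0 0 0 0 0 0 -1' |grep xx; python3 f.py
```

```text
avg F [-0.15 -0.41 -0.03] sd [0.1  0.65 0.62] pos [527.25 183.41  10.58] 5.5
avg F [ 0.3  -0.17  0.03] sd [0.36 0.43 0.41] pos [527.35 180.18  10.6 ] 6.17
avg F [-0.15  0.38  0.14] sd [0.3  0.37 0.31] pos [527.39 178.16  10.58] 6.72
```

```bash
python3 -m creep '0 0 0 -0.002 0 0 -1;0 0 0 0 0 0 -1' |grep xx; python3 f.py; python3 -m creep '0 0 0 -0.002 0 0 -1;0 0 0 0 0 0 -1' |grep xx; python3 f.py
```

```text
avg F [-0.07  2.16 -0.73] sd [0.36 0.52 0.49] pos [527.37 176.7   10.6 ] 7.28
avg F [ 0.14  5.16 -1.02] sd [0.57 0.48 0.35] pos [527.44 175.02  10.67] 7.83
```

```bash
python3 -m creep '0 0 0 -0.002 0 0 -1;0 0 0 0 0 0 -1' |grep xx; python3 f.py
```

```text
avg F [-0.4   6.02 -1.1 ] sd [0.33 0.43 0.37] pos [527.45 173.73  10.7 ] 8.38
```

```bash
python3 -m creep '0 0 0 0.002 0 0 -1;0 0 0 0.005 0 0 -1;0 0 0 0.015 0 0 -1;0 0 0 0.02 0 0 -1;0 0 0 0 0 -0.05 -1;0 0 0 0 0 -0.05 -1;0 0 0 0 0 -0.04 -1;0 0 0 0 0 0 -1;0 0 0 0 0 0 -1'
python3 - <<'E'
from h import *; import cv2
for n in('top','side'): cv2.imwrite(f'pics/{n}1.png',manip.get_image(n))
a=cv2.imread('pics/top1.png')[150:240,180:310]; b=cv2.imread('pics/side1.png')[130:250,180:310]
cv2.imwrite('pics/p3.png',np.hstack([cv2.resize(a,(390,360),interpolation=3),cv2.resize(b,(390,360),interpolation=3)]))
E
```

```text
t: 9.5
ee_pos: [525.9, 215.1, 150.0]
tool_rot: [-0.0, 0.698, 0.716, -0.0]
ft_force: [0.4, -1.4, -0.5]
grip_width: 0.5
```

View pics/p3.png

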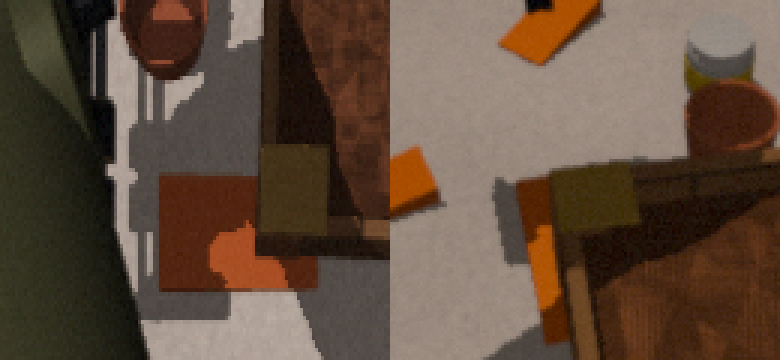

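The thin end is now about 24 mm past the foot centre, the wedge is straight, and the crate has not visibly shifted. Next I press the plate.

```bash
python3 -m creep '0 0 0 -0.04 0.004 0 -1;0 0 0 -0.04 0.004 0 -1;0 0 0 -0.04 0 0 -1;0 0 0 -0.037 0 0 -1;0 0 0 0 0 0.01 -1;0 0 0 0 0 0.008 -1;0 0 0 0 0 0 -1;0 0 0 0 0 0 -1'; python3 f.py
```

```text
t: 10.6
ee_pos: [538.1, 58.6, 132.4]
tool_rot: [-0.0, 0.698, 0.716, -0.0]
ft_force: [-0.0, -1.0, 0.8]
grip_width: 0.6
avg F [0.13 0.23 0.26] sd [0.26 0.42 0.36] pos [538.33  57.97 132.79] 10.9
```

```bash
python3 -m creep '0 0 0 0 0 0.003 -1;0 0 0 0 0 0.002 -1;0 0 0 0 0 0 -1'|grep xx; python3 f.py;python3 -m creep '0 0 0 0 0 0.002 -1;0 0 0 0 0 0 -1'|grep xx; python3 f.py; python3 -m creep '0 0 0 0 0 0.002 -1;0 0 0 0 0 0 -1'|grep xx; python3 f.py
```

```text
avg F [ 0.11 -0.29  0.29] sd [0.43 0.29 0.52] pos [538.16  57.45 127.57] 11.57
avg F [-0.   -0.09  0.02] sd [0.23 0.65 0.63] pos [538.14  57.47 125.55] 12.12
avg F [-1.74 -0.19  5.61] sd [0.17 0.44 0.62] pos [538.38  57.55 124.23] 12.68
```

```bash
python3 -m creep '0 0 0 0 0 0.001 -1;0 0 0 0 0 0 -1'|grep xx; python3 f.py;python3 -m creep '0 0 0 0 0 0.001 -1;0 0 0 0 0 0 -1'|grep xx; python3 f.py
```

```text
avg F [-3.62 -0.52 10.84] sd [0.37 0.4  0.36] pos [538.42  57.58 124.13] 13.22
avg F [-6.06 -0.71 16.37] sd [0.4  0.34 0.54] pos [538.43  57.62 124.03] 13.78
```

```bash
python3 -m creep '0 0 0 0 0 -0.003 -1;0 0 0 0 0 -0.005 -1;0 0 0 0 0 -0.04 -1;0 0 0 0 0 -0.05 -1;0 0 0 0 0 0 -1';python3 -m creep '0 0 0 0.053 -0.025 0 -1;0 0 0 0.053 -0.025 0 -1;0 0 0 0.053 -0.025 0 -1;0 0 0 0.053 -0.025 0 -1;0 0 0 0.053 -0.025 0 -1;0 0 0 0.053 -0.025 0 -1;0 0 0 0.053 -0.025 0 -1;0 0 0 0.053 -0.025 0 -1;0 0 0 0.053 -0.025 0 -1;0 0 0 0.053 -0.025 0 -1'; python3 -m creep '0 0 0 0 0 0 -1;0 0 0 0 0 0 -1;0 0 0 0 0 0 -1'|grep xx
python3 - <<'E'
from h import *; import cv2
for n,R in(('side',{'plate':(228,180,42,35),'A +x+y':(335,172,40,40),'B +x-y':(375,305,45,40),'C -x-y':(245,315,45,38),'table/tin':(265,135,50,50),'sec':(155,255,45,80)}),('top',{'plate':(262,182,32,32),'A':(262,100,32,32),'B':(378,100,32,32),'C':(378,190,32,32),'tin':(180,132,35,35),'pot':(215,132,40,42),'sec':(290,252,68,40)})):
    a=cv2.imread(f'pics/{n}0.png',0).astype(np.float32)
    b=np.mean([manip.get_image(n) for _ in range(4)],0).astype(np.uint8); cv2.imwrite(f'pics/{n}2.png',b); b=cv2.cvtColor(b,6).astype(np.float32)
    for k,(x,y,w,h) in R.items():
        W=np.eye(2,3,dtype=np.float32)
        try: cc,W=cv2.findTransformECC(a[y:y+h,x:x+w],b[y:y+h,x:x+w],W,0,(3,100,1e-5)); print(n,k,W[:,2].round(3),round(cc,3))
        except cv2.error as e: print(n,k,'fail')
a=cv2.imread('pics/top2.png')[90:290,180:420]; b=cv2.imread('pics/side2.png')[110:360,150:420]
cv2.imwrite('pics/p4.png',np.hstack([cv2.resize(a,(400,400),interpolation=3),cv2.resize(b,(400,400),interpolation=3)]))
s=manip.read_state();print(s['t'],s['ee_pos'])
E
```

```text
t: 14.4
ee_pos: [540.8, 57.7, 223.6]
tool_rot: [0.002, 0.699, 0.715, 0.003]
ft_force: [0.7, -0.2, 0.3]
grip_width: 0.0
t: 15.65
ee_pos: [274.9, 582.6, 218.0]
tool_rot: [0.0, 0.699, 0.715, -0.001]
ft_force: [0.6, 0.6, -0.1]
grip_width: 0.4
side plate [ 0.01  -0.019] 0.953
side A +x+y [0.107 0.037] 0.997
side B +x-y [0.051 0.16 ] 0.996
side C -x-y [0.002 0.083] 0.988
side table/tin [-0.003 -0.03 ] 1.0
side sec [0.005 0.01 ] 1.0
top plate [ 0.139 -0.005] 0.997
top A [ 0.05  -0.035] 0.999
top B [ 0.054 -0.055] 1.0
top C [ 0.059 -0.144] 0.996
top tin [-0.014  0.015] 1.0
top pot [0.003 0.013] 1.0
top sec [-0.017 -0.011] 1.0
16.425 [276.18524852 581.43359813 219.8192862 ]
```

View pics/p4.png

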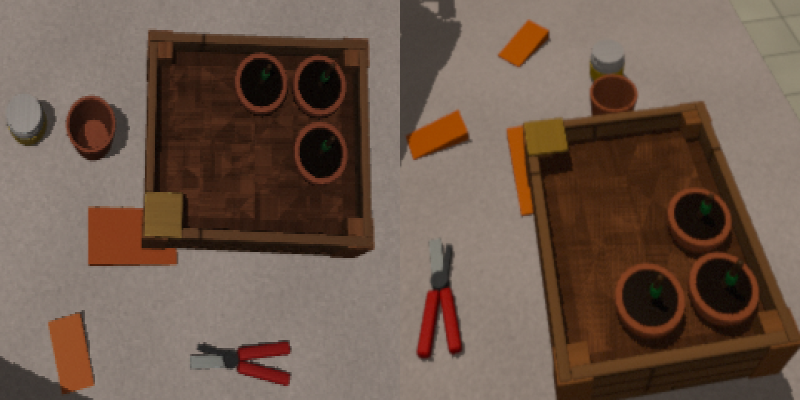

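```bash
python3 -c "
from station import manip
print(manip.job_done(), manip.read_state()['t'])"
```

```text
the job is handed in; nothing more can be done
the job is handed in; nothing more can be done
```

I pushed the large orange wedge, thin end first, under the steel foot, and the crate no longer rocks when pressed at the brass plate. The hand is clear and the job is handed in.

- **Wedge fit:** Resistance rose from about 0 to 6 N over the last 4.5 mm of pushing. The thin end finished about 24 mm past the foot centre. I sent the last 2 mm push without first checking the 5 N reading before it, so I pushed slightly further than I needed to.
- **Press test:** I pressed the plate with up to 16 N, well above the 2–3 N that rocked it before. It gave only about 0.2 mm between 5.6 N and 16 N. That press also put about 6 N of sideways force on the fingertip.
- **Crate:** Comparing images from before and after, the crate moved a few tenths of a millimetre at most, and the foot corner rose by roughly 0.2 mm. That rise is near the limit of what the cameras can measure.
- **Bystanders:** The tin, pot and secateurs did not move.
- **Time:** The clock read about 16.4 s at my last check before handing in, against the 51 s limit.

No check failed.

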